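Lay the shutter's louvres shut

ROBOT

A 7-joint arm with a two-finger parallel gripper is mounted at the origin on the work surface. World frame = base frame: x ahead of the robot, y to its left, z up, the work surface at z = 0. Lengths are in m, angles in rad, forces in N, time in s.
With the tool pointing down it reaches from about 0.425 to 0.875 m from the base axis. Payload 4.7 kg.
Tool frame: the origin (TCP) lies midway between the tips of the shut fingers; the grasp point (between the pads) lies 19 mm behind it; z points along the fingers, y is the line along which they close (so a half turn about z gives the same grasp; the last joint's range is limited). The gripper opens to 87 mm and grips with 3 to 60 N. Pads are 19 mm wide; open, the fingers measure 117 mm over their backs; the gripper's body (75 mm by 190 mm) begins 51 mm behind the grasp point.
Start: joints at [1.186, 0.321, -0.07, 1.45, 0.023, 1.371, -0.057], TCP at [0.252, -0.599, 0.223] pointing down, gripper open.
Joint ranges: [-2.86, 2.86], [-0.3, 2.09], [-1.38, 1.24], [0.06, 2.45], [-1.56, 4.7], [0.09, 2.05], [-2.69, 2.69]. Speed limits (rad/s): [2.57, 2.57, 3.14, 3.14, 3.14, 3.14, 3.14].

INTERFACE

Orientations are given as a rotation vector (axis times angle).
In Python, from bench import ctrl, get_image, calibration gives the robot as it stands.
- The arm moves only by the tool apply_moves, never from a script. Its arguments are lists of equal length, an entry for each row: "dp": the shift along the tool's x, y, z in m, a list of three; "twist": the turn, a rotation vector about the tool's x, y, z in rad, a list of three; "fingers": the closure, from 0 (fully open) to 1 (shut). In form: {"dp": [[dx, dy, dz], ...], "twist": [[ax, ay, az], ...], "fingers": [fingers, ...]}. A call has 1 to 10 rows; each row shifts and turns the commanded pose from where the row before left it, along the tool's axes as they then stand; what a row does not reach is not made up. A row lasts 1/10 s, in which the tool goes at most 50 mm and 8.59 degrees, less where a joint would pass 70% of its speed; a pose out of reach is approached as far as the arm can. A call is refused whole if a number of a shift passes 0.05 or a number of a turn 0.15, either way. A call with a gripper value outside its range is refused whole. The fingers move at their own pace and stop on an object; "newtons" is the grip in N (left out, the last holds). Time passes only in rows, so rows that do not move let the fingers close. It gives the time, the measured TCP pose, the force, the opening and the grip force at its end, in the units of the state.
- ctrl.get_state(): the state, without advancing time (a new reading comes with each control period).
- get_image(name): name is "scene" or "top" or "wrist"; returns the picture (400x640x3 uint8, red, green, blue); there is no depth.
- calibration(name): a dict with "fx", "fy", "cx", "cy" (pixels), "eye" and "attitude" of the camera in the world; the wrist camera has in their place "hand_eye" (4x4, takes a point from camera to tool coordinates, whose origin is the TCP and whose axes are the flange's). Camera axes: x right, y up, looking along -z (the intrinsics and any distortion apply to the point x, -y, -z); pixel columns grow to the right and rows downward; lengths in m; the calibration is good to about 2 mm. A picture is of the moment at which its call begins: read the wrist's pose just before it. calibration takes no time and is no camera call.
- ctrl.close_job(): hands the job in; it is judged then, once.
The state is a dict: "time": time; "joint_positions": joint angles; "qd": joint speeds; "joint_torque": joint torques, N m; "position": TCP position; "tool_rot": TCP orientation; "ft_force": force on the tool from outside, world axes, zero at the start; "torque": the same for the moment, N m; "grip_width": opening from 0.0 (shut) to 1.0 (fully open); "grip_force": force on a finger pad.
Only numpy, scipy, OpenCV 4.12 (cv2) and the standard library are available. Lean on these libraries where they do the work, as an engineer would, in place of code of your own. Each camera call takes 0.05 s, during which the arm holds its last target. There are 200 camera calls.

TASK

The louvred shutter on the bench is waiting for its tilt rod, and its slats stand open at all angles. Run your fingertips lightly along the row, the way the slats lean, so that all seven lie down shut, each overlapping the next. Leave the shutter lying in its place on the bearers, and do not disturb the things on it and around it.

Things in the scene. Friction and masses are not known exactly. Their poses are not given: they have to be found in the camera images.
- shutter: a loose wooden louvred shutter, about 1 kg, lying flat on two 45 mm bearers under its end rails; its face is 70 mm above the bench. Frame 234 (x) x 420 (y) x 25 mm; opening 152 (x) x 310 mm (y) between side stiles 40 mm and end rails 55 mm wide. Origin: centre of its underside; z up; y runs along the row of seven slats, slat 0 at the -y end. Brass hinges on its +x side.
- first_pivot (a point): middle of slat 0, on its pivot line, 12.5 mm below the frame's face, 120 mm towards -y from the shutter's centre. Each slat is a wooden blade 148 mm long (across the row), 50 mm wide and 6 mm thick, turning about its own middle on pins in the stiles; pivots 40 mm apart. It turns stiffly (0.02 N m, about 1 N at its edge) and stays where it is left.
- last_pivot (a point): middle of slat 6, on its pivot line, 120 mm towards +y from the shutter's centre, 35 mm short of the end rail. A slat's raised edge is its +y edge; pushing the raised half down, or along towards the shutter's +y end, shuts it. Shut, slats still slope 0.17 rad and overlap like roof tiles, raised edges 7 mm above the pivots (5.5 mm below the frame's face).
- slat0 (a joint): how far slat 0 is open, rad: 0 shut, lying on its stop; 1.2 the most open, nearly upright. Its slope to the shutter's face is 0.17 rad plus this value. Slat 0 is nearest the shutter's -y end, slat 6 nearest its +y end.
- slat1 (a joint): how far slat 1 is open, rad: 0 shut, lying on its stop; 1.2 the most open, nearly upright. Its slope to the shutter's face is 0.17 rad plus this value.
- slat2 (a joint): how far slat 2 is open, rad: 0 shut, lying on its stop; 1.2 the most open, nearly upright. Its slope to the shutter's face is 0.17 rad plus this value.
- slat3 (a joint): how far slat 3 is open, rad: 0 shut, lying on its stop; 1.2 the most open, nearly upright. Its slope to the shutter's face is 0.17 rad plus this value.
- slat4 (a joint): how far slat 4 is open, rad: 0 shut, lying on its stop; 1.2 the most open, nearly upright. Its slope to the shutter's face is 0.17 rad plus this value.
- slat5 (a joint): how far slat 5 is open, rad: 0 shut, lying on its stop; 1.2 the most open, nearly upright. Its slope to the shutter's face is 0.17 rad plus this value.
- slat6 (a joint): how far slat 6 is open, rad: 0 shut, lying on its stop; 1.2 the most open, nearly upright. Its slope to the shutter's face is 0.17 rad plus this value. Slat 0 is nearest the shutter's -y end, slat 6 nearest its +y end.
- tilt_rod: the shutter's tilt rod, not fitted yet: a loose wooden bar 260 x 10 x 12 mm with a row of little wire staples on top, lying on the bench beside the shutter. Origin: centre of its underside; x along its length. Leave alone.
- cork_block: a loose cork sanding block, 55 x 32 mm and 24 mm high, lying on the shutter's end rail at +y, beyond the last slat. Origin: centre of its underside. Leave alone.
- paint_tin: a paint tin 92 mm across and 104 mm high with a wire bail, standing on the bench. Origin: centre of its underside. Leave alone.
- glue_bottle: a white glue bottle 56 mm across and 150 mm high, standing on the bench. Origin: centre of its underside. Leave alone.
- jar: a lidded clear jar 64 mm across and 80 mm high, standing on the bench. Origin: centre of its underside. Leave alone.
- screwdriver: a screwdriver lying on the bench beyond the shutter's -y end, x along its length. Leave alone.
- brush: a paint brush lying on the bench beyond the shutter's -y end, x along its length. Leave alone.
- tape_measure: a grey tape measure 62 x 60 mm and 30 mm high, on the bench. Origin: centre of its underside. Leave alone.

How it is judged:
By the outcome, as a careful person would: the job done as asked, in the order asked, and still so for the second after the job is handed in, with the robot touching nothing.
It also fails if it takes over 48 s, if anything falls off the work surface, if the arm or the gripper's body presses on something with over 40 N, if the wrist force passes 120 N, or if a joint passes its speed limit or range.

## Working session

There is one attempt and no reset: what is moved stays moved. The work goes in short steps, Python scripts to look and compute and a tool call to move; the robot and the scene stay as the last step left them, time stands still between calls to the robot, and variables do not carry over. Pictures are saved under pics/ and viewed, at most 10 in all, crops included, and the job is handed in when it is done.

Besides the shell and the picture viewer there is one more tool, called after "Request:" as a command line: name --argument value ..., lists and objects as JSON in quotes. apply_moves: Moves the arm, as the interface text tells. Its arguments: {"type":"object","properties":{"dp":{"type":"array"},"twist":{"type":"array"},"fingers":{"type":"array"},"newtons":{"type":"number"}},"required":["dp","twist","fingers"]}

```bash
mkdir -p pics; python3 - <<'E'
from bench import ctrl,get_image,calibration
import cv2
s=ctrl.get_state();print({k:s[k] for k in('time','position','tool_rot','grip_width','ft_force')})
for n in('top','scene'):
    print(n,calibration(n)); cv2.imwrite(f'pics/{n}1.png',cv2.cvtColor(get_image(n),cv2.COLOR_RGB2BGR))
E
```

```text
{'time': 0.0, 'position': array([ 0.25212631, -0.59849583,  0.22144998]), 'tool_rot': array([-3.07750099e+00, -6.21878219e-01,  7.58490254e-04]), 'grip_width': 0.9991813544601982, 'ft_force': array([-0.25932984, -0.0537383 , -0.54721799])}
top {'fx': 519.0942564794948, 'fy': 519.0942564794948, 'cx': 316.1013215565615, 'cy': 202.44190402266042, 'eye': array([0.35410857, 0.04392654, 1.39710895]), 'attitude': array([ 0.113472  , -0.12640879, -1.53910352])}
scene {'fx': 416.59179946593014, 'fy': 416.59179946593014, 'cx': 321.9607016130507, 'cy': 198.43909234592977, 'eye': array([ 1.05230646, -0.167967  ,  0.91964898]), 'attitude': array([0.48614514, 0.32029336, 1.16728044])}
```

View pics/top1.png

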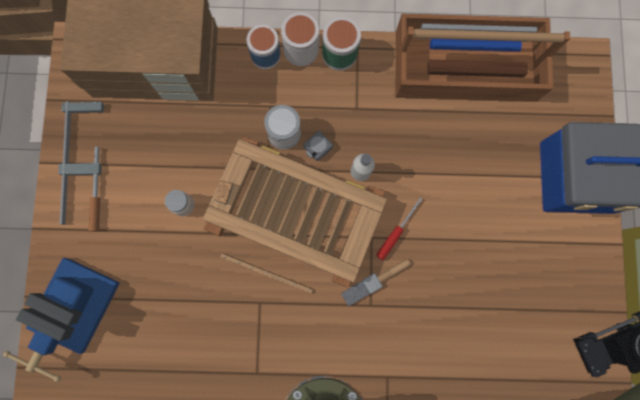

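View pics/scene1.png

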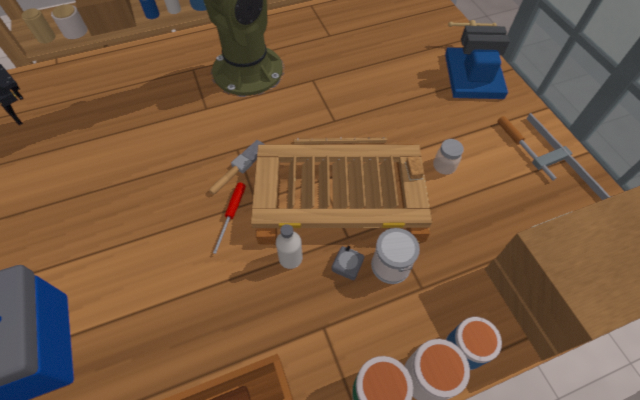

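The top view shows the shutter with corners near (241,141), (385,198), (357,280) and (205,218). The cork block is at (222,192), on the left end, which makes that end +y. The hinges are on the upper side. I'll enlarge this area to pick the corners.

```bash
cat > h.py <<'E'
import numpy as np
from scipy.spatial.transform import Rotation as R
def cast(c,u,v,z):
    d=R.from_rotvec(c['attitude']).as_matrix()@np.array([(u-c['cx'])/c['fx'],-(v-c['cy'])/c['fy'],-1])
    e=np.array(c['eye']); return e+d*(z-e[2])/d[2]
def proj(c,p):
    q=R.from_rotvec(c['attitude']).as_matrix().T@(np.array(p)-c['eye'])
    return c['cx']+c['fx']*q[0]/-q[2], c['cy']-c['fy']*q[1]/-q[2]
E
python3 - <<'E'
import cv2
a=cv2.imread('pics/top1.png')[130:290,195:395]
cv2.imwrite('pics/top1c.png',cv2.resize(a,None,fx=3.7,fy=3.7,interpolation=cv2.INTER_CUBIC))
E
```

```text
(no output)
```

View pics/top1c.png

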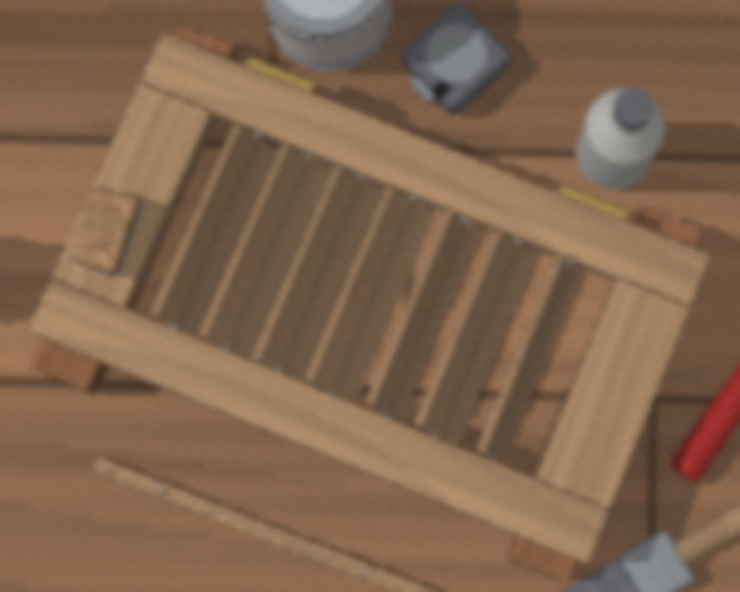

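The enlarged crop shows the frame corners at crop pixels (165,38), (707,257), (590,562) and (33,328). The slats run across the row, and the cork block is at about (103,230). I'll cast these onto z=0.07.

```bash
python3 - <<'E'
from bench import calibration
from h import *
c=calibration('top')
k=lambda p:(195+(p[0]+.5)/3.7-.5,130+(p[1]+.5)/3.7-.5)
P=np.array([cast(c,*k(p),.07) for p in[(165,38),(707,257),(590,562),(33,328)]])
L=np.linalg.norm
print(P.round(4)); print([L(P[i]-P[(i+1)%4]).round(4) for i in range(4)])
ctr=P.mean(0); Y=(P[0]+P[3]-P[1]-P[2])[:2];Y/=L(Y);Xv=(P[0]+P[1]-P[2]-P[3])[:2];Xv/=L(Xv)
print('ctr',ctr,'Y',Y,np.degrees(np.arctan2(Y[1],Y[0])),'X',Xv,np.degrees(np.arctan2(Xv[1],Xv[0])))
print('cork',cast(c,*k((103,228)),.094))
# slat raised edges (light strips), mid crop px
for n,p,z in[('tin',(325,10),.104),('glue',(633,108),.15),('tape',(455,50),.03)]: print(n,cast(c,*k(p),z).round(3))
print('first piv',ctr[:2]-.12*Y,'last',ctr[:2]+.12*Y)
E
```

```text
[[ 0.7199  0.2426  0.07  ]
 [ 0.5734 -0.1444  0.07  ]
 [ 0.3598 -0.0659  0.07  ]
 [ 0.5097  0.3237  0.07  ]]
[np.float64(0.4139), np.float64(0.2276), np.float64(0.4174), np.float64(0.2253)]
ctr [0.5407106  0.08899397 0.07      ] Y [0.35660995 0.93425336] 69.1078533729188 X [ 0.93580798 -0.35251019] -20.64092636680778
cork [0.57745315 0.27481099 0.094     ]
tin [0.734 0.128 0.104]
glue [ 0.659 -0.083  0.15 ]
tape [0.728 0.036 0.03 ]
first piv [ 0.49791741 -0.02311643] last [0.5835038  0.20110438]
```

The frame measures within about 2% of its stated size, so the fit holds: centre (0.541, 0.089) and Y axis at 69.2°. With a turn of -0.81 about tool z, tool x lies along shutter +y and tool y along shutter +x. I'll turn and shut the fingers first.

Request:
apply_moves --dp '[[0, 0, 0], [0, 0, 0], [0, 0, 0], [0, 0, 0], [0, 0, 0], [0, 0, 0], [0.02, 0, 0], [0.04, 0.002, 0], [0.043, 0.002, 0], [0.043, 0.002, 0]]' --twist '[[0, 0, -0.135], [0, 0, -0.135], [0, 0, -0.135], [0, 0, -0.135], [0, 0, -0.135], [0, 0, -0.135], [0, 0, 0], [0, 0, 0], [0, 0, 0], [0, 0, 0]]' --fingers '[1, 1, 1, 1, 1, 1, 1, 1, 1, 1]' --newtons 10

```text
time: 1.1
position: [0.3099, -0.463, 0.2219]
tool_rot: [-2.585, -1.784, -0.0]
ft_force: [1.3, 1.3, -0.1]
grip_width: 0.172
grip_force: 0.0
```

Request:
apply_moves --dp '[[0.043, 0.002, 0], [0.043, 0.002, 0], [0.043, 0.002, 0], [0.043, 0.002, 0], [0.043, 0.002, 0], [0.043, 0.002, 0], [0.043, 0.002, 0], [0.043, 0.002, 0], [0.02, 0.002, 0], [0, 0, 0]]' --twist '[[0, 0, 0], [0, 0, 0], [0, 0, 0], [0, 0, 0], [0, 0, 0], [0, 0, 0], [0, 0, 0], [0, 0, 0], [0, 0, 0], [0, 0, 0]]' --fingers '[1, 1, 1, 1, 1, 1, 1, 1, 1, 1]'

```text
time: 2.1
position: [0.4565, -0.1268, 0.2225]
tool_rot: [-2.579, -1.794, -0.001]
ft_force: [-0.1, -0.2, -0.2]
grip_width: 0.004
grip_force: 0.0
```

```bash
cat >> h.py <<'E'
C=np.array([.5407,.0890]);Yv=np.array([np.cos(np.radians(69.25)),np.sin(np.radians(69.25))]);Xv=np.array([Yv[1],-Yv[0]])
def show(s):
    p=s['position'];d=p[:2]-C;M=R.from_rotvec(s['tool_rot']).as_matrix()
    print('t',round(s['time'],2),'p',p.round(4),'shutter x,y',(d@Xv).round(4),(d@Yv).round(4),'toolx yaw',np.degrees(np.arctan2(M[1,0],M[0,0])).round(2),'z',M[:,2].round(3),'F',np.round(s['ft_force'],2),'w',round(s['grip_width'],3))
E
python3 - <<'E'
from bench import ctrl,get_image,calibration
import cv2
from h import *
s=ctrl.get_state();show(s);print(calibration('wrist'))
cv2.imwrite('pics/w1.png',cv2.cvtColor(get_image('wrist'),cv2.COLOR_RGB2BGR))
E
```

```text
t 2.1 p [ 0.4565 -0.1268  0.2225] shutter x,y -0.0023 -0.2316 toolx yaw 69.64 z [ 0.     0.001 -1.   ] F [-0.14 -0.19 -0.17] w 0.004
{'fx': 318.90177525825607, 'fy': 318.90177525825607, 'cx': 321.9810911425685, 'cy': 198.9357035236829, 'hand_eye': array([[-2.62704378e-04,  9.54043900e-01,  2.99666760e-01,
         8.23476281e-02],
       [ 9.99999800e-01,  4.22830698e-04, -4.69503934e-04,
         3.71334600e-04],
       [-5.74635669e-04,  2.99666577e-01, -9.54043821e-01,
        -1.62359807e-01],
       [ 0.00000000e+00,  0.00000000e+00,  0.00000000e+00,
         1.00000000e+00]])}
```

View pics/w1.png

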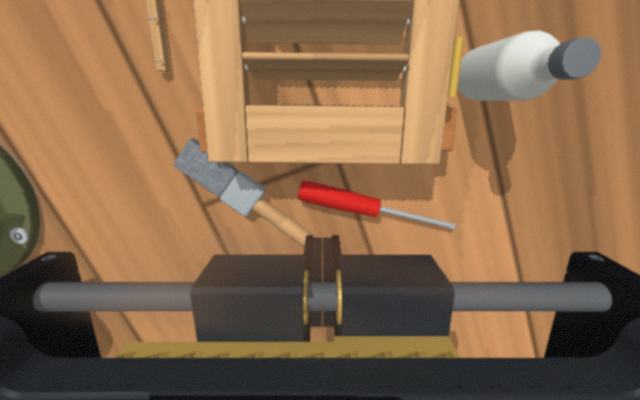

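The wrist view shows the shutter square to the tool. Its -y end edge is at row 163 (columns 208–447), the rail's inner edge is at row 107 (columns 246–404), and slat 0's top edge is at row 56.

```bash
python3 - <<'E'
from bench import ctrl,calibration
from h import *
s=ctrl.get_state();c=calibration('wrist');H=c['hand_eye']
T=np.eye(4);T[:3,:3]=R.from_rotvec(s['tool_rot']).as_matrix();T[:3,3]=s['position']
G=T@H;w=dict(c,eye=G[:3,3],attitude=R.from_matrix(G[:3,:3]).as_rotvec())
for n,p,z in[('cornerL',(208,163),.07),('cornerR',(447,163),.07),('railL',(246,107),.07),('railR',(404,107),.07),('slat0edge L',(245,55),.08),('R',(408,57),.08),('slat1 low',(325,42),.065)]:
    q=cast(w,*p,z);d=q[:2]-C;print(n,q.round(4),'sh',(d@Xv).round(4),(d@Yv).round(4))
E
```

```text
cornerL [ 0.3568 -0.0698  0.07  ] sh -0.1157 -0.2137
cornerR [ 0.5803 -0.1537  0.07  ] sh 0.123 -0.2129
railL [ 0.4148 -0.0341  0.07  ] sh -0.0741 -0.1598
railR [ 0.5551 -0.0868  0.07  ] sh 0.0757 -0.1593
slat0edge L [0.4345 0.0055 0.08  ] sh -0.0697 -0.1157
R [ 0.5679 -0.0462  0.08  ] sh 0.0734 -0.1168
slat1 low [ 0.5048 -0.0073  0.065 ] sh 0.0005 -0.1028
```

The wrist view agrees with the top view within about 4 mm in y and 3 mm in x. Next I move to the start at -y and go down for a first high pass at z = 0.075.

Request:
apply_moves --dp '[[0.03, 0.002, 0.01], [0.03, 0.002, 0.02], [0.03, 0.001, 0.03], [0, 0, 0.03], [0, 0, 0.03], [0, 0, 0.02], [0, 0, 0.007], [0, 0, 0]]' --twist '[[0, 0, 0], [0, 0, 0], [0, 0, 0], [0, 0, 0], [0, 0, 0], [0, 0, 0], [0, 0, 0], [0, 0, 0]]' --fingers '[1, 1, 1, 1, 1, 1, 1, 1]'

```text
time: 2.95
position: [0.491, -0.0495, 0.0746]
tool_rot: [-2.586, -1.782, 0.003]
ft_force: [-0.2, 0.5, 0.5]
grip_width: 0.007
grip_force: 0.0
```

```bash
python3 - <<'E'
from bench import ctrl
from h import *
show(ctrl.get_state())
E
```

```text
t 2.95 p [ 0.491  -0.0495  0.0746] shutter x,y 0.0026 -0.1471 toolx yaw 69.15 z [-0.002  0.    -1.   ] F [-0.25  0.47  0.52] w 0.007
```

Request:
apply_moves --dp '[[0.0125, 0, 0], [0.0125, 0, 0], [0.0125, 0, 0], [0.0125, 0, 0], [0.0125, 0, 0], [0.0125, 0, 0], [0.0125, 0, 0], [0.0125, 0, 0], [0.0125, 0, 0], [0.0125, 0, 0]]' --twist '[[0, 0, 0], [0, 0, 0], [0, 0, 0], [0, 0, 0], [0, 0, 0], [0, 0, 0], [0, 0, 0], [0, 0, 0], [0, 0, 0], [0, 0, 0]]' --fingers '[1, 1, 1, 1, 1, 1, 1, 1, 1, 1]'

```text
time: 3.95
position: [0.5366, 0.0697, 0.0754]
tool_rot: [-2.585, -1.785, 0.0]
ft_force: [-0.1, -0.3, 1.3]
grip_width: 0.009
grip_force: 0.1
```

Request:
apply_moves --dp '[[0.0125, 0, 0], [0.0125, 0, 0], [0.0125, 0, 0], [0.0125, 0, 0], [0.0125, 0, 0], [0.0125, 0, 0], [0.0125, 0, 0], [0.0125, 0, 0], [0.0125, 0, 0], [0.0125, 0, 0]]' --twist '[[0, 0, 0], [0, 0, 0], [0, 0, 0], [0, 0, 0], [0, 0, 0], [0, 0, 0], [0, 0, 0], [0, 0, 0], [0, 0, 0], [0, 0, 0]]' --fingers '[1, 1, 1, 1, 1, 1, 1, 1, 1, 1]'

```text
time: 4.95
position: [0.5809, 0.1866, 0.0755]
tool_rot: [-2.585, -1.785, -0.0]
ft_force: [-0.7, -0.0, 0.6]
grip_width: 0.007
grip_force: 0.0
```

```bash
python3 - <<'E'
from bench import ctrl
from h import *
show(ctrl.get_state())
E
```

```text
t 4.95 p [0.5809 0.1866 0.0755] shutter x,y 0.0031 0.1055 toolx yaw 69.25 z [ 0.  0. -1.] F [-0.68 -0.05  0.62] w 0.007
```

Forces stayed light. I finish the pass, lift, return over the top, and go down for the second pass at about 0.069.

Request:
apply_moves --dp '[[0.0125, 0, 0], [0.0125, 0, 0], [0.004, 0, 0], [0, 0, -0.02], [0, 0, -0.02], [-0.03, 0, 0], [-0.045, 0, 0], [-0.045, 0, 0], [-0.045, 0, 0], [-0.045, 0, 0]]' --twist '[[0, 0, 0], [0, 0, 0], [0, 0, 0], [0, 0, 0], [0, 0, 0], [0, 0, 0], [0, 0, 0], [0, 0, 0], [0, 0, 0], [0, 0, 0]]' --fingers '[1, 1, 1, 1, 1, 1, 1, 1, 1, 1]'

```text
time: 5.95
position: [0.5158, 0.0148, 0.1157]
tool_rot: [2.585, 1.785, 0.001]
ft_force: [0.2, -0.2, -0.7]
grip_width: 0.004
grip_force: 0.0
```

Request:
apply_moves --dp '[[-0.04, 0, 0], [-0.025, 0, 0], [0, 0, 0], [0, 0, 0.015], [0, 0, 0.015], [0, 0, 0.01], [0, 0, 0.006], [0, 0, 0]]' --twist '[[0, 0, 0], [0, 0, 0], [0, 0, 0], [0, 0, 0], [0, 0, 0], [0, 0, 0], [0, 0, 0], [0, 0, 0]]' --fingers '[1, 1, 1, 1, 1, 1, 1, 1]'

```text
time: 6.75
position: [0.4926, -0.0434, 0.0681]
tool_rot: [-2.582, -1.786, 0.002]
ft_force: [0.4, -0.2, -0.8]
grip_width: 0.008
grip_force: 0.0
```

```bash
python3 - <<'E'
from bench import ctrl
from h import *
show(ctrl.get_state())
E
```

```text
t 6.75 p [ 0.4926 -0.0434  0.0681] shutter x,y 0.0019 -0.1408 toolx yaw 69.35 z [-0.003  0.001 -1.   ] F [ 0.38 -0.17 -0.81] w 0.008
```

Request:
apply_moves --dp '[[0.0125, 0, 0], [0.0125, 0, 0], [0.0125, 0, 0], [0.0125, 0, 0], [0.0125, 0, 0], [0.0125, 0, 0], [0.0125, 0, 0], [0.0125, 0, 0], [0.0125, 0, 0], [0.0125, 0, 0]]' --twist '[[0, 0, 0], [0, 0, 0], [0, 0, 0], [0, 0, 0], [0, 0, 0], [0, 0, 0], [0, 0, 0], [0, 0, 0], [0, 0, 0], [0, 0, 0]]' --fingers '[1, 1, 1, 1, 1, 1, 1, 1, 1, 1]'

```text
time: 7.75
position: [0.538, 0.0736, 0.0695]
tool_rot: [-2.585, -1.785, -0.0]
ft_force: [0.1, 0.1, 0.4]
grip_width: 0.001
grip_force: 0.1
```

Request:
apply_moves --dp '[[0.0125, 0, 0], [0.0125, 0, 0], [0.0125, 0, 0], [0.0125, 0, 0], [0.0125, 0, 0], [0.0125, 0, 0], [0.0125, 0, 0], [0.0125, 0, 0], [0.0125, 0, 0], [0.0125, 0, 0]]' --twist '[[0, 0, 0], [0, 0, 0], [0, 0, 0], [0, 0, 0], [0, 0, 0], [0, 0, 0], [0, 0, 0], [0, 0, 0], [0, 0, 0], [0, 0, 0]]' --fingers '[1, 1, 1, 1, 1, 1, 1, 1, 1, 1]'

```text
time: 8.75
position: [0.5823, 0.1905, 0.0695]
tool_rot: [-2.585, -1.785, -0.0]
ft_force: [0.8, -0.1, 0.6]
grip_width: 0.001
grip_force: 0.0
```

Request:
apply_moves --dp '[[0.0125, 0, 0], [0.0115, 0, 0], [0, 0, 0], [0, 0, -0.02], [0, 0, -0.025], [-0.03, 0, 0], [-0.045, 0, 0], [-0.045, 0, 0], [-0.045, 0, 0], [-0.045, 0, 0]]' --twist '[[0, 0, 0], [0, 0, 0], [0, 0, 0], [0, 0, 0], [0, 0, 0], [0, 0, 0], [0, 0, 0], [0, 0, 0], [0, 0, 0], [0, 0, 0]]' --fingers '[1, 1, 1, 1, 1, 1, 1, 1, 1, 1]'

```text
time: 9.75
position: [0.5152, 0.0135, 0.1146]
tool_rot: [2.585, 1.784, 0.0]
ft_force: [1.1, 0.2, -0.6]
grip_width: 0.005
grip_force: 0.0
```

Request:
apply_moves --dp '[[-0.04, 0, 0], [-0.022, 0, 0], [0, 0, 0], [0, 0, 0]]' --twist '[[0, 0, 0], [0, 0, 0], [0, 0, 0], [0, 0, 0]]' --fingers '[1, 1, 1, 1]'

```text
time: 10.15
position: [0.4942, -0.0427, 0.1148]
tool_rot: [2.586, 1.783, 0.001]
ft_force: [-0.2, 1.1, 0.8]
grip_width: 0.007
grip_force: 0.0
```

```bash
python3 - <<'E'
from bench import ctrl,get_image
import cv2
from h import *
show(ctrl.get_state())
cv2.imwrite('pics/w2.png',cv2.cvtColor(get_image('wrist'),cv2.COLOR_RGB2BGR))
E
```

```text
t 10.15 p [ 0.4942 -0.0427  0.1148] shutter x,y 0.0032 -0.1396 toolx yaw 69.18 z [ 0.001 -0.    -1.   ] F [-0.2   1.11  0.85] w 0.007
```

View pics/w2.png

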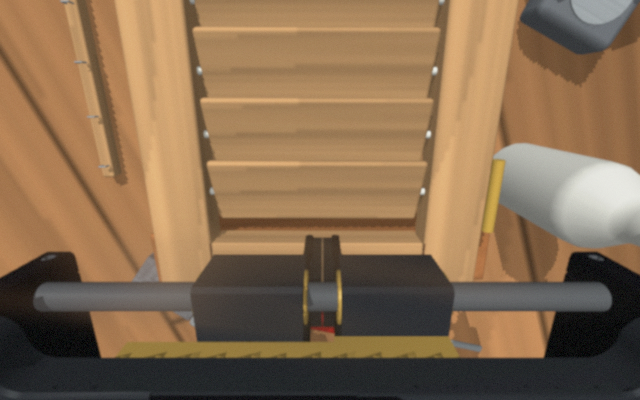

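The view shows the slats nearly shut and overlapping, with edges at rows 162, 100 and 29, and the frame undisturbed. The third pass goes at about 0.0645, the nominal shut height.

Request:
apply_moves --dp '[[0, 0, 0.02], [0, 0, 0.02], [0, 0, 0.0105], [0, 0, 0], [0, 0, 0]]' --twist '[[0, 0, 0], [0, 0, 0], [0, 0, 0], [0, 0, 0], [0, 0, 0]]' --fingers '[1, 1, 1, 1, 1]'

```text
time: 10.7
position: [0.4946, -0.0417, 0.0644]
tool_rot: [-2.584, -1.787, -0.001]
ft_force: [-0.4, 0.2, -0.2]
grip_width: 0.004
grip_force: 0.0
```

Request:
apply_moves --dp '[[0.0125, 0, 0], [0.0125, 0, 0], [0.0125, 0, 0], [0.0125, 0, 0], [0.0125, 0, 0]]' --twist '[[0, 0, 0], [0, 0, 0], [0, 0, 0], [0, 0, 0], [0, 0, 0]]' --fingers '[1, 1, 1, 1, 1]'

```text
time: 11.2
position: [0.5169, 0.0166, 0.0646]
tool_rot: [2.584, 1.785, 0.001]
ft_force: [-0.7, -1.7, 1.7]
grip_width: 0.004
grip_force: 0.9
```

Request:
apply_moves --dp '[[0.0125, 0, 0], [0.0125, 0, 0], [0.0125, 0, 0], [0.0125, 0, 0], [0.0125, 0, 0], [0.0125, 0, 0], [0.0125, 0, 0]]' --twist '[[0, 0, 0], [0, 0, 0], [0, 0, 0], [0, 0, 0], [0, 0, 0], [0, 0, 0], [0, 0, 0]]' --fingers '[1, 1, 1, 1, 1, 1, 1]'

```text
time: 11.9
position: [0.5475, 0.0985, 0.064]
tool_rot: [2.585, 1.785, -0.001]
ft_force: [-3.2, -7.0, 7.8]
grip_width: 0.001
grip_force: 5.5
```

Request:
apply_moves --dp '[[0.0125, 0, 0], [0.0125, 0, 0], [0.0125, 0, 0], [0.0125, 0, 0], [0.0125, 0, 0], [0.0125, 0, 0], [0.0125, 0, 0], [0.0125, 0, 0], [0.0125, 0, 0], [0.009, 0, 0]]' --twist '[[0, 0, 0], [0, 0, 0], [0, 0, 0], [0, 0, 0], [0, 0, 0], [0, 0, 0], [0, 0, 0], [0, 0, 0], [0, 0, 0], [0, 0, 0]]' --fingers '[1, 1, 1, 1, 1, 1, 1, 1, 1, 1]'

```text
time: 12.9
position: [0.5898, 0.2122, 0.0639]
tool_rot: [2.584, 1.786, -0.003]
ft_force: [-6.0, -12.1, 13.5]
grip_width: 0.002
grip_force: 7.7
```

```bash
python3 - <<'E'
from bench import ctrl
from h import *
show(ctrl.get_state())
E
```

```text
t 12.9 p [0.5898 0.2122 0.0639] shutter x,y 0.0023 0.1326 toolx yaw 69.32 z [-0.001 -0.001 -1.   ] F [ -5.97 -12.08  13.47] w 0.002
```

Force rose to about 13 N, which fits slats on their stops resisting the drag. I lift clear and check whether the shutter moved.

Request:
apply_moves --dp '[[0, 0, -0.01], [0, 0, -0.03], [0, 0, -0.04], [0, 0, -0.04], [-0.04, 0, -0.04], [-0.045, 0, 0], [-0.045, 0, 0], [-0.045, 0, 0], [-0.045, 0, 0], [0, 0, 0]]' --twist '[[0, 0, 0], [0, 0, 0], [0, 0, 0], [0, 0, 0], [0, 0, 0], [0, 0, 0], [0, 0, 0], [0, 0, 0], [0, 0, 0], [0, 0, 0]]' --fingers '[1, 1, 1, 1, 1, 1, 1, 1, 1, 1]'

```text
time: 13.9
position: [0.5126, 0.0035, 0.219]
tool_rot: [2.591, 1.772, -0.004]
ft_force: [0.8, -0.4, -0.4]
grip_width: 0.004
grip_force: 0.0
```

Request:
apply_moves --dp '[[-0.045, 0, 0], [-0.045, 0, 0], [-0.045, 0, 0], [-0.01, 0, 0], [0, 0, 0], [0, 0, 0]]' --twist '[[0, 0, 0], [0, 0, 0], [0, 0, 0], [0, 0, 0], [0, 0, 0], [0, 0, 0]]' --fingers '[1, 1, 1, 1, 1, 1]'

```text
time: 14.5
position: [0.4635, -0.1235, 0.2194]
tool_rot: [-2.583, -1.788, -0.002]
ft_force: [0.5, 0.8, -0.5]
grip_width: 0.004
grip_force: 0.0
```

```bash
python3 - <<'E'
from bench import ctrl,get_image
import cv2,numpy as np
from h import *
show(ctrl.get_state())
w=cv2.cvtColor(get_image('wrist'),cv2.COLOR_RGB2BGR);cv2.imwrite('pics/w3.png',w)
t=cv2.cvtColor(get_image('top'),cv2.COLOR_RGB2BGR);cv2.imwrite('pics/t3.png',t)
a=cv2.imread('pics/top1.png')
f=lambda i:cv2.resize(i[130:290,195:395],None,fx=3.7,fy=3.7,interpolation=cv2.INTER_CUBIC)
cv2.imwrite('pics/t3c.png',f(t))
g=lambda i:np.float32(cv2.cvtColor(i,cv2.COLOR_BGR2GRAY))
# shift of +y end (left, cork) region between pictures
for n,(y,x,h,v) in dict(cork_end=(135,203,90,45),bench_ref=(90,100,60,60)).items():
    A=g(a)[y:y+h,x:x+v];B=g(t)[y:y+h,x:x+v];print(n,cv2.phaseCorrelate(A,B,cv2.createHanningWindow((v,h),cv2.CV_32F)))
E
```

```text
t 14.5 p [ 0.4635 -0.1235  0.2194] shutter x,y 0.0031 -0.226 toolx yaw 69.39 z [ 0.001  0.001 -1.   ] F [ 0.51  0.85 -0.52] w 0.004
cork_end ((-0.03416477754456082, -0.11583675234441415), 0.9388290160379292)
bench_ref ((0.1327259117090236, 0.0744243663172206), 1.0146137921015421)
```

View pics/w3.png

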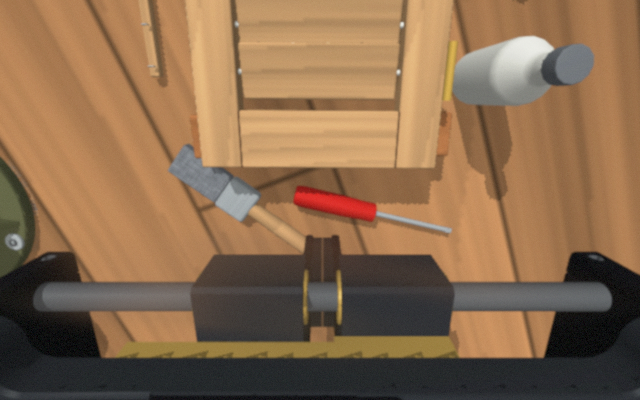

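View pics/t3c.png

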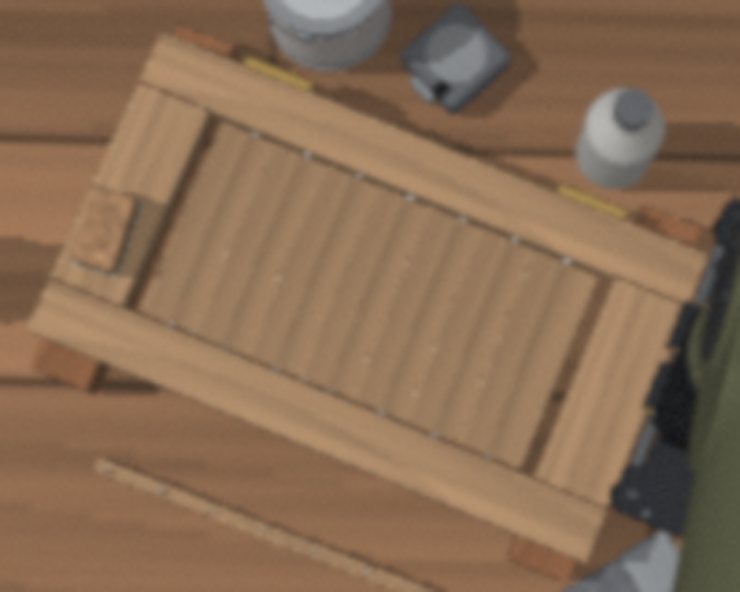

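Shift of the shutter is under 0.3 px (below 1 mm), and all seven slats show as one even tiled surface. The first two or three slats felt little force, so I'll press each raised edge straight down lightly to be sure.

Request:
apply_moves --dp '[[0.04, 0, 0.03], [0.045, 0, 0.04], [0.037, 0, 0.04], [0, 0, 0.02], [0, 0, 0.017], [0, 0, 0.005], [0, 0, 0.004], [0, 0, 0]]' --twist '[[0, 0, 0], [0, 0, 0], [0, 0, 0], [0, 0, 0], [0, 0, 0], [0, 0, 0], [0, 0, 0], [0, 0, 0]]' --fingers '[1, 1, 1, 1, 1, 1, 1, 1]'

```text
time: 15.4
position: [0.5024, -0.0211, 0.0738]
tool_rot: [2.584, 1.786, 0.001]
ft_force: [0.6, -0.3, 0.1]
grip_width: 0.003
grip_force: 0.0
```

```bash
python3 - <<'E'
from bench import ctrl
from h import *
show(ctrl.get_state())
E
```

```text
t 15.4 p [ 0.5024 -0.0211  0.0738] shutter x,y 0.0032 -0.1165 toolx yaw 69.3 z [ 0.001  0.    -1.   ] F [ 0.61 -0.25  0.12] w 0.003
```

Request:
apply_moves --dp '[[0.013, 0, 0], [0, 0, 0.006], [0, 0, 0.003], [0, 0, 0.002], [0, 0, 0]]' --twist '[[0, 0, 0], [0, 0, 0], [0, 0, 0], [0, 0, 0], [0, 0, 0]]' --fingers '[1, 1, 1, 1, 1]'

```text
time: 15.9
position: [0.5072, -0.0095, 0.0644]
tool_rot: [2.585, 1.784, 0.0]
ft_force: [-5.5, 1.4, 13.8]
grip_width: 0.007
grip_force: 6.8
```

Slat 0 meets its stop at z≈0.0644 with 14 N, so it is shut. I do the same for slats 1 and 2.

Request:
apply_moves --dp '[[0, 0, -0.008], [0.02, 0, 0], [0.02, 0, 0], [0, 0, 0.005], [0, 0, 0.0025], [0, 0, 0]]' --twist '[[0, 0, 0], [0, 0, 0], [0, 0, 0], [0, 0, 0], [0, 0, 0], [0, 0, 0]]' --fingers '[1, 1, 1, 1, 1, 1]'

```text
time: 16.5
position: [0.5215, 0.0292, 0.0645]
tool_rot: [-2.584, -1.785, -0.003]
ft_force: [-3.0, 5.2, 11.3]
grip_width: 0.004
grip_force: 5.5
```

Request:
apply_moves --dp '[[0, 0, -0.008], [0.02, 0, 0], [0.02, 0, 0], [0, 0, 0.005], [0, 0, 0.003], [0, 0, 0]]' --twist '[[0, 0, 0], [0, 0, 0], [0, 0, 0], [0, 0, 0], [0, 0, 0], [0, 0, 0]]' --fingers '[1, 1, 1, 1, 1, 1]'

```text
time: 17.1
position: [0.5353, 0.0657, 0.0644]
tool_rot: [-2.585, -1.785, -0.002]
ft_force: [-2.3, 3.1, 12.5]
grip_width: 0.006
grip_force: 6.1
```

Request:
apply_moves --dp '[[0, 0, -0.008], [0.02, 0, 0], [0.02, 0, 0], [0, 0, 0.005], [0, 0, 0.003], [0, 0, 0]]' --twist '[[0, 0, 0], [0, 0, 0], [0, 0, 0], [0, 0, 0], [0, 0, 0], [0, 0, 0]]' --fingers '[1, 1, 1, 1, 1, 1]'

```text
time: 17.7
position: [0.5492, 0.1028, 0.0644]
tool_rot: [-2.585, -1.785, -0.001]
ft_force: [-4.5, 3.3, 11.9]
grip_width: 0.002
grip_force: 6.1
```

Request:
apply_moves --dp '[[0, 0, -0.008], [0.02, 0, 0], [0.02, 0, 0], [0, 0, 0.005], [0, 0, 0.003], [0, 0, 0]]' --twist '[[0, 0, 0], [0, 0, 0], [0, 0, 0], [0, 0, 0], [0, 0, 0], [0, 0, 0]]' --fingers '[1, 1, 1, 1, 1, 1]'

```text
time: 18.3
position: [0.5634, 0.1402, 0.0645]
tool_rot: [-2.585, -1.785, -0.001]
ft_force: [-2.6, 3.1, 12.0]
grip_width: 0.006
grip_force: 5.8
```

All press at the same height, so they are on their stops. Slats 5 and 6 next, then straight up and back.

Request:
apply_moves --dp '[[0, 0, -0.008], [0.02, 0, 0], [0.02, 0, 0], [0, 0, 0.005], [0, 0, 0.003], [0, 0, 0]]' --twist '[[0, 0, 0], [0, 0, 0], [0, 0, 0], [0, 0, 0], [0, 0, 0], [0, 0, 0]]' --fingers '[1, 1, 1, 1, 1, 1]'

```text
time: 18.9
position: [0.5775, 0.1776, 0.0645]
tool_rot: [-2.585, -1.785, -0.001]
ft_force: [-2.9, 2.6, 11.0]
grip_width: 0.008
grip_force: 5.5
```

Request:
apply_moves --dp '[[0, 0, -0.008], [0.018, 0, 0], [0.018, 0, 0], [0, 0, 0.005], [0, 0, 0.003], [0, 0, 0]]' --twist '[[0, 0, 0], [0, 0, 0], [0, 0, 0], [0, 0, 0], [0, 0, 0], [0, 0, 0]]' --fingers '[1, 1, 1, 1, 1, 1]'

```text
time: 19.5
position: [0.59, 0.2107, 0.0639]
tool_rot: [-2.586, -1.785, 0.0]
ft_force: [-1.9, 2.1, 8.1]
grip_width: 0.003
grip_force: 4.0
```

Request:
apply_moves --dp '[[0, 0, -0.01], [0, 0, -0.03], [0, 0, -0.04], [0, 0, -0.04], [-0.04, 0, -0.04], [-0.045, 0, 0], [-0.045, 0, 0], [-0.045, 0, 0], [-0.045, 0, 0], [-0.045, 0, 0]]' --twist '[[0, 0, 0], [0, 0, 0], [0, 0, 0], [0, 0, 0], [0, 0, 0], [0, 0, 0], [0, 0, 0], [0, 0, 0], [0, 0, 0], [0, 0, 0]]' --fingers '[1, 1, 1, 1, 1, 1, 1, 1, 1, 1]'

```text
time: 20.5
position: [0.4959, -0.0356, 0.218]
tool_rot: [2.587, 1.782, -0.003]
ft_force: [0.7, -1.5, 0.4]
grip_width: 0.007
grip_force: 0.0
```

Request:
apply_moves --dp '[[-0.045, 0, 0], [-0.045, 0, 0], [-0.045, 0, 0], [-0.045, 0, 0], [-0.045, 0, 0], [-0.045, 0, 0], [0, 0, 0], [0, 0, 0]]' --twist '[[0, 0, 0], [0, 0, 0], [0, 0, 0], [0, 0, 0], [0, 0, 0], [0, 0, 0], [0, 0, 0], [0, 0, 0]]' --fingers '[1, 1, 1, 1, 1, 1, 1, 1]'

```text
time: 21.3
position: [0.4003, -0.2861, 0.2178]
tool_rot: [-2.588, -1.778, 0.001]
ft_force: [0.5, 0.1, 0.1]
grip_width: 0.007
grip_force: 0.0
```

```bash
python3 - <<'E'
from bench import ctrl,get_image
import cv2
from h import *
show(ctrl.get_state())
t=cv2.cvtColor(get_image('top'),cv2.COLOR_RGB2BGR)
cv2.imwrite('pics/t4c.png',cv2.resize(t[130:290,195:395],None,fx=3.7,fy=3.7,interpolation=cv2.INTER_CUBIC))
E
```

```text
t 21.3 p [ 0.4003 -0.2861  0.2178] shutter x,y 0.0016 -0.4005 toolx yaw 68.98 z [-0.001  0.001 -1.   ] F [0.5  0.13 0.07] w 0.007
```

View pics/t4c.png

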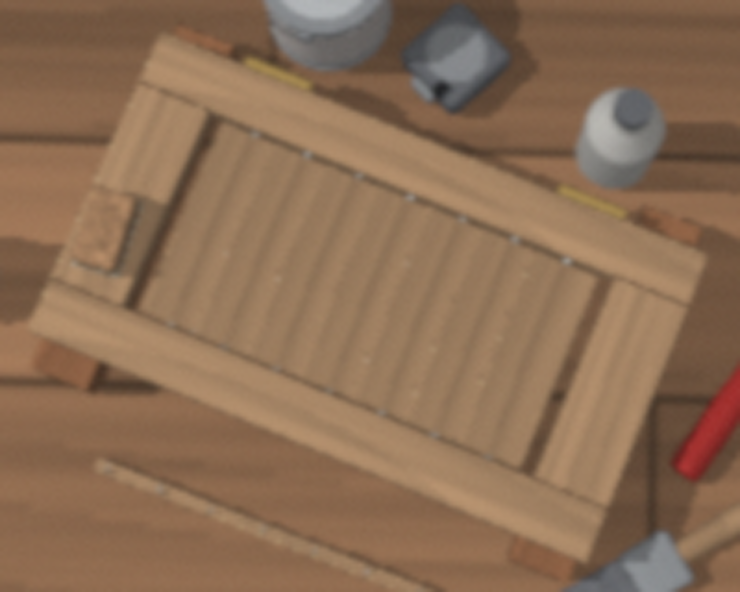

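All seven slats lie shut and overlapping. The shutter corners are still at (165,38), (706,257) and (33,328), and the cork, rod and tools have not moved. I'm handing it in.

```bash
python3 -c "
from bench import ctrl
print(ctrl.close_job())"
```

```text
the job is handed in; nothing more can be done
None
```

All seven slats are shut and overlapping, the shutter is still in place on its bearers with nothing visibly disturbed, and the job was handed in at about 21 s of the 48 s allowed.

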